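Wind the glue timer to forty-five minutes

TASK

The bamboo lattice is glued and weighted, so set the red wind-up timer for it: wind the knob clockwise all the way to its stop, then turn it back to 45 minutes (the green mark) and let go. The timer is light and its knob stiff, so press down on it while you turn, firmly enough that the case stays where it stands and does not spin or slide, but without leaning hard on it; leave the other things alone.

Things in the scene. Friction and masses are not known exactly. Their poses are not given: they have to be found in the camera images.
- timer: Loose wind-up timer: round red case 96 mm across, top 40 mm above the table, about 0.3 kg, four rubber feet 32 mm from its axis. Its weight alone cannot hold it against its knob's torque: a straight push of about 10 N more can, when slippery 14 N; side force weakens the hold. Push and weight together must stay under 30 N. Origin: centre of underside, on the knob axis; z up; x to the 30 min tick.
- dial (a joint): Knob of the timer, rad: 0 at the 0 minute tick, growing clockwise seen from above, 0.0785 per minute; hard stop at 60 minutes (4.712); 45 minutes is 3.534. Takes about 0.2 N m to turn either way and stays where left. Pointer direction in the timer's frame: 2.356 minus this value, from x towards y. At the stop, more torque spins the case.
- dial_grip (a point): Centre of the knob's black finger bar, on the knob's axis, 58 mm above the table. Bar 56 mm long, 14 thick, 24 high (46 to 70 mm above the table), upright flat sides; x runs along it to the pointer end, z up. It stands on the knob's white round skirt, 68 mm across, top 46 mm above the table, which turns with it: fingertips beside the bar may press down on the skirt.
- dial_pointer (a point): Pointer end of the bar: end of the white line on its top, 28 mm from the axis, 70 mm above the table.
- timer_rim (a point): Point on the edge of the case's top at the 30 minute tick, 48 mm from the axis, 40 mm above the table; shows whether the case turns or slides. White ticks every 5 minutes (longer every 15) run round the case top over 270 degrees, clockwise seen from above; the 45 minute tick is a broad green mark.
- table: The white table top, surface at height 0; it is fixed.
- lattice: Glued bamboo stick lattice lying flat, about 128 mm square, 6 mm thick; origin centre of underside. Leave alone.
- weight_center (a point): Centre of the steel block 50 x 50 x 32 mm that lies on the lattice. Leave alone.
- glue_center (a point): Half-way up the glue bottle, 38 mm across, 105 mm tall, white with a yellow label, standing about 12 cm from the timer's axis. Leave alone.
- eraser_center (a point): Centre of the eraser, 46 x 22 x 13 mm, lying about 10 cm from the timer's axis. Leave alone.
Things that resemble listed ones, but are neither listed nor needed, are in the scene too. Of the things like the timer, leave any that is blue; of the rest the smaller one is meant.

How it is judged:
On the way:
1. the knob is wound clockwise to its stop, within 1 minute (value of joint dial above 4.634 rad), for 0.1 s.
At the end, for the whole second after the job is handed in: The knob, wound to its stop first, stands at 45 minutes within 1.5 minutes; the timer stands flat and still where it stood (centre within 10 mm, rim tick within 12 mm); lattice, weight, glue bottle and eraser are within 10 mm of where they were (value of joint dial between 3.416 and 3.652 rad and distance of each of timer, lattice, weight_center, glue_center, eraser_center from where it was at the start of the episode below 0.01 m and distance of timer_rim from where it was at the start of the episode below 0.012 m and angle between timer's own z axis and vertical below 0.05 rad and linear speed of timer below 0.01 m/s); the robot touches nothing.
It fails at once if the timer's case spins or slides: its rim tick moves more than 12 mm or its centre more than 10 mm (distance of timer_rim from where it was at the start of the episode above 0.012 m or distance of timer from where it was at the start of the episode above 0.01 m).
It fails at once if the timer is leant on hard: it presses on the table with more than 30 N (contact force between timer and table above 30 N).
It fails at once if the timer is tipped by more than 0.15 rad (angle between timer's own z axis and vertical above 0.15 rad).
It fails at once if lattice, weight, glue bottle or eraser is moved more than 10 mm (distance of any of lattice, weight_center, glue_center, eraser_center from where it was at the start of the episode above 0.01 m).
It also fails if it takes over 64 s, if anything falls off the work surface, if the arm or the gripper's body presses on something with over 40 N, if the wrist force passes 120 N, or if a joint passes its speed limit or range.

ROBOT

A 6-joint arm with a two-finger parallel gripper is mounted at the origin on the work surface. World frame = base frame: x ahead of the robot, y to its left, z up, the work surface at z = 0. Lengths are in m, angles in rad, forces in N, time in s.
With the tool pointing down it reaches from about 0.375 to 0.925 m from the base axis. Payload 5.7 kg.
Tool frame: the origin (TCP) lies midway between the tips of the shut fingers; the grasp point (between the pads) lies 19 mm behind it; z points along the fingers, y is the line along which they close (so a half turn about z gives the same grasp; the last joint's range is limited). The gripper opens to 88 mm and grips with 3 to 60 N. Pads are 20 mm wide; open, the fingers measure 115 mm over their backs; the gripper's body (75 mm by 178 mm) begins 61 mm behind the grasp point.
Start: joints at [-0.115, 0.359, 1.51, -0, 1.272, -0.115], TCP at [0.6, -0, 0.223] pointing down, gripper open.
Joint ranges: [-2.97, 2.97], [-1.01, 2.36], [0.21, 2.38], [-0.96, 4.11], [0.2, 2.71], [-2.98, 2.98]. Speed limits (rad/s): [2.39, 2.39, 3.14, 3.14, 3.14, 3.14].

INTERFACE

Orientations are given as a unit quaternion [x, y, z, w].
In Python, from bench import move_ptp, servo_line, goto_joints, move_gripper, sleep, inverse_kinematics, capture, PlanningError, close_job, spot_in, silhouettes, current_clock, current_joint_pos, current_qvel, current_joint_torque, current_position, current_orientation, current_force, current_torque, current_finger_gap, current_grip_force gives the robot as it stands. Calls block until the motion is done:
- move_ptp(position, orientation): joint-space move of the TCP to a pose.
- servo_line(position, orientation=None, rate=0.15, contact_N=None): straight line of the TCP; orientation=None keeps the orientation; rate is the mean speed in m/s. With contact_N (N) it stops when the force on the tool has changed by that much, and returns True; else False.
- goto_joints(angles): joint-space move.
- move_gripper(opening): finger opening in m; the grip force is fixed at half the most; returns when the fingers have stopped.
- sleep(seconds).
- inverse_kinematics(position, orientation): joint angles nearest the present ones, or None.
- capture(name): name is "scene" or "side" or "wrist"; returns a dict with "image" (480x640x3 uint8, blue, green, red), "range_z" (480x640 float32, m along the optical axis (not along the pixel's ray), 0 where there is no reading), "intrinsics" (3x3 intrinsics, pixels), "R" (3x3) and "t" (3): a world point X has camera coordinates R X + t. Camera axes: x right, y down, z forward; pixel columns grow to the right and rows downward; lengths in m; the calibration is good to about 2 mm. The wrist camera is an equidistant fisheye: a pixel r from the principal point sees the ray r / f radians off the axis. A picture is of the moment at which its call begins.
A pose or a line that the arm cannot do raises PlanningError and nothing moves.
- close_job(): hands the job in; it is judged then, once.
Trained networks look in the newest picture that a camera, given by its name, has taken for a name from the list of things; names that differ only in an ending like _2 or _b are one class to them, and where a whole thing is asked for, a point or a joint stands for the part that bears it (a point fixed in the world has none). Each returns a list of dicts, best first, with "conf" (0 to 1); they miss things now and then, are a little off and sometimes report something else, mostly with a low value. They report only what shows in the picture. A call takes as long as a camera call. They do not tell look-alikes from the thing itself.
- spot_in(camera, query): "xy" ([column, row] in pixels, amid what is visible of it).
- silhouettes(camera, query): "region" (480x640 bool, what is visible of it) and "xy" ([column, row] in pixels, amid what is visible of it).
Readings, each from a call of its own:
- current_clock(): time.
- current_joint_pos(): joint angles.
- current_qvel(): joint speeds.
- current_joint_torque(): joint torques, N m.
- current_position(): TCP position.
- current_orientation(): TCP orientation.
- current_force(): force on the tool from outside, world axes, zero at the start.
- current_torque(): the same for the moment, N m.
- current_finger_gap(): finger opening in m.
- current_grip_force(): force on a finger pad.
Only numpy, scipy, OpenCV 4.12 (cv2) and the standard library are available. Lean on these libraries where they do the work, as an engineer would, in place of code of your own. Each camera call takes 0.05 s, during which the arm holds its last target. There are 200 camera calls.

## Working session

There is one attempt and no reset: what is moved stays moved. The work goes in short steps, each a Python script; the robot and the scene stay as the last script left them, time stands still between calls to the robot, and variables do not carry over. Pictures are saved under pics/ and viewed, at most 10 in all, crops included, and the job is handed in when it is done.

```bash
mkdir -p pics
cat > h.py <<'E'
import numpy as np, cv2
from bench import *
def px2w(c,u,v,z=None):
    K=c["intrinsics"];R=c["R"];t=c["t"]
    r=np.array([(u-K[0,2])/K[0,0],(v-K[1,2])/K[1,1],1])
    o=-R.T@t;d=R.T@r
    if z is None: return o+d*c["range_z"][int(v),int(u)]
    return o+d*(z-o[2])/d[2]
E
python3 - <<'E'
from h import *
c=capture("scene");cv2.imwrite("pics/scene.png",c["image"])
for q in ["timer","dial_grip","dial_pointer","timer_rim"]:
    for d in spot_in("scene",q): print(q,d["conf"],d["xy"],px2w(c,*d["xy"]).round(3))
print(current_clock(), -c["R"].T@c["t"])
E
```

```text
timer 0.97 [119.8, 297.8] [ 0.405 -0.36   0.063]
timer 0.87 [238.4, 302.7] [ 0.533 -0.227  0.066]
timer 0.66 [266.6, 212.9] [ 0.42  -0.086  0.059]
dial_grip 0.79 [234.1, 291.5] [ 0.515 -0.221  0.07 ]
dial_grip 0.68 [117.9, 287.0] [ 0.394 -0.353  0.075]
dial_grip 0.67 [267.1, 201.9] [ 0.406 -0.074  0.065]
dial_pointer 0.82 [267.7, 199.4] [ 0.406 -0.072  0.072]
dial_pointer 0.74 [234.6, 292.2] [ 0.516 -0.222  0.07 ]
timer_rim 0.95 [269.5, 207.7] [ 0.413 -0.075  0.058]
timer_rim 0.9 [122.5, 295.7] [ 0.404 -0.355  0.063]
timer_rim 0.87 [238.4, 299.4] [ 0.53  -0.224  0.068]
0.25 [ 0.9461594  -0.40561046  0.85256674]
```

View pics/scene.png

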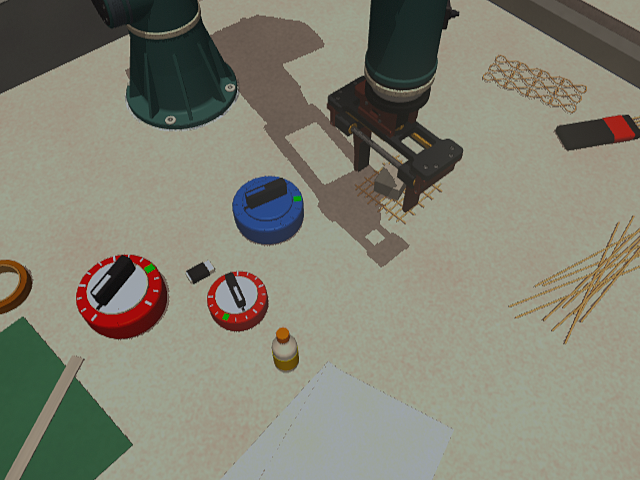

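The overview shows the small red timer at about (238,300) with its green mark at (225,317). The blue timer at (268,208) and the big red one at (122,295) are look-alikes. The eraser is at (200,271) and the glue bottle at (285,350). Next I'll look from above.

Run:
```python
from h import *
q=current_orientation();print(q)
move_ptp([0.52,-0.22,0.25],q)
c=capture("wrist");im=c["image"];cv2.imwrite("pics/wrist.png",im)
s=capture("scene");I=cv2.resize(s["image"][250:350,180:310],None,fx=6,fy=6,interpolation=cv2.INTER_CUBIC)
cv2.imwrite("pics/crop.png",I[:600,:780])
print(c["intrinsics"],-c["R"].T@c["t"],c["R"],current_joint_pos(),current_force())
# case from depth in scene: points 35..43mm and red near timer
K=s["intrinsics"];v,u=np.mgrid[250:340,195:280];z=s["range_z"][v,u]
P=(np.stack([(u-K[0,2])/K[0,0]*z,(v-K[1,2])/K[1,1]*z,z],-1)-s["t"])@s["R"]
for lo,hi in[(.036,.042),(.0435,.049),(.066,.073)]:
    m=(P[...,2]>lo)&(P[...,2]<hi);p=P[m][:,:2].astype(np.float32)
    print(lo,len(p),cv2.minEnclosingCircle(p),cv2.minAreaRect(p))
```

```text
[ 7.07116319e-01  7.07097097e-01 -2.73699907e-04 -3.62913227e-04]
[[371.64829954   0.         329.24887627]
 [  0.         371.64829954 240.39908388]
 [  0.           0.           1.        ]] [ 0.52107795 -0.14873903  0.41225888] [[ 9.99999722e-01  4.07112737e-04  6.25475247e-04]
 [ 2.31175200e-04 -9.65859872e-01  2.59064962e-01]
 [ 7.09590087e-04 -2.59064745e-01 -9.65859697e-01]] [-5.20008892e-01  2.84925746e-01  1.55097662e+00  2.49247261e-04
  1.30702940e+00 -5.21683789e-01] [ 0.330945   -0.59147838 -0.11502255]
0.036 1078 ((0.507480263710022, -0.21674686670303345), 0.04848882555961609) ((0.508236289024353, -0.21710415184497833), (0.09458205103874207, 0.09466342628002167), 48.019779205322266)
0.0435 871 ((0.5080586671829224, -0.21736082434654236), 0.04330099746584892) ((0.5082238912582397, -0.21694974601268768), (0.06985656917095184, 0.0708838403224945), 38.44560241699219)
0.066 276 ((0.5495494604110718, -0.21547725796699524), 0.06900779157876968) ((0.5486164689064026, -0.22231070697307587), (0.019147925078868866, 0.1377115398645401), 82.22479248046875)
```

View pics/wrist.png

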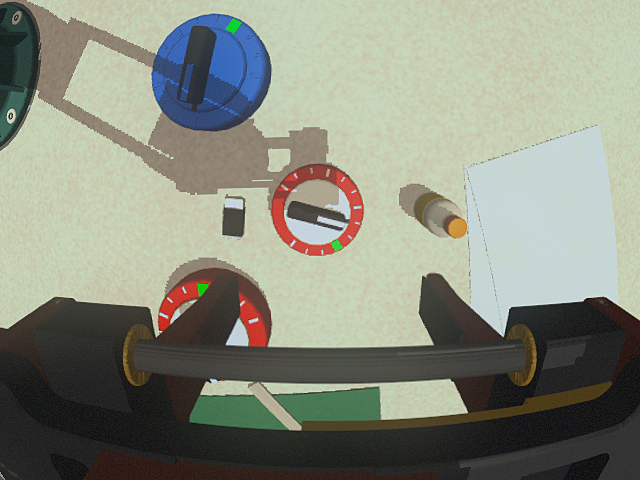

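View pics/crop.png

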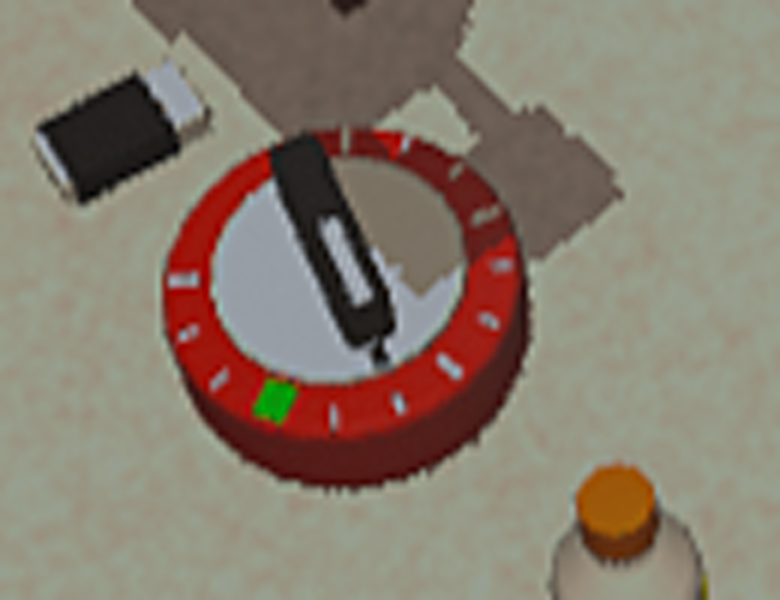

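Wrist view: the small timer is centred at about (318,210), with the pointer end (white line) at (347,218) and green at (336,245). Counting ticks in the crop from green (275,400), 60 is at (183,280) and 0 at (345,138), so the pointer stands near 33 minutes. I'll rectify this view to measure it properly.

```bash
cat >> h.py <<'E'
C0=np.array([.508,-.217])
def ortho(c,z,C=C0,h=.075,s=.0005):
    n=int(2*h/s);a=(np.arange(n)-n/2)*s
    X,Y=np.meshgrid(C[0]+a,C[1]-a)
    P=np.stack([X,Y,0*X+z],-1)@c["R"].T+c["t"]
    rr=np.hypot(P[...,0],P[...,1]);th=np.arctan2(rr,P[...,2]);K=c["intrinsics"]
    u=K[0,2]+K[0,0]*th*P[...,0]/rr;v=K[1,2]+K[0,0]*th*P[...,1]/rr
    return cv2.remap(c["image"],u.astype(np.float32),v.astype(np.float32),cv2.INTER_LINEAR),X,Y
def measure(c,C=C0):
    im,X,Y=ortho(c,.04,C);hsv=cv2.cvtColor(im,cv2.COLOR_BGR2HSV).astype(int)
    rad=np.hypot(X-C[0],Y-C[1])<.06
    H,S,V=hsv[...,0],hsv[...,1],hsv[...,2]
    g=(H>45)&(H<75)&(S>150)&(V>80)&rad
    # skirt: top at .046
    i2,X,Y=ortho(c,.046,C);h2=cv2.cvtColor(i2,cv2.COLOR_BGR2HSV).astype(int)
    red=(((h2[...,0]<8)|(h2[...,0]>172))&(h2[...,1]>150)).astype(np.uint8)
    i3,_,_=ortho(c,.07,C);h3=cv2.cvtColor(i3,cv2.COLOR_BGR2HSV)
    b=((h3[...,2]<70)&(np.hypot(X-C[0],Y-C[1])<.036)).astype(np.uint8)
    n,l,st,_=cv2.connectedComponentsWithStats(b)
    k=1+np.argmax(st[1:,4]);p=np.stack([X[l==k],Y[l==k]],1).astype(np.float32)
    return dict(green=(X[g].mean(),Y[g].mean()),bar=cv2.minAreaRect(p),im40=im,im70=i3)
E
python3 - <<'E'
from h import *
c=capture("wrist");m=measure(c)
print(m["green"],m["bar"],np.degrees(np.arctan2(m["green"][1]-C0[1],m["green"][0]-C0[0])))
cv2.imwrite("pics/o1.png",np.hstack([m["im40"],m["im70"]]))
E
```

```text
(np.float64(0.5283510638297872), np.float64(-0.2534209726443769)) ((0.5035316944122314, -0.20789118111133575), (0.006067125126719475, 0.03888946399092674), 81.3843765258789) -60.80471096223665
```

View pics/o1.png

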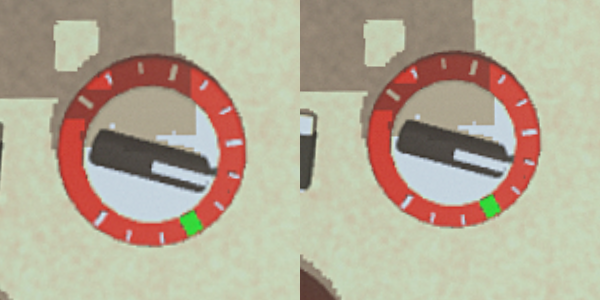

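The rectified views put the case centre at (0.509,-0.217), green at -61° and the bar at -16.4°. The pointer is therefore at about 35 min, with the stop about 112° clockwise. Next I'll approach, grip the bar just above the skirt, then press.

```bash
cat >> h.py <<'E'
from scipy.spatial.transform import Rotation as Ro
C=np.array([.5088,-.217]); BAR=-16.4
def quat(bar):  # bar direction deg -> tool y = bar+90
    return (Ro.from_euler("z",bar+90,degrees=True)*Ro.from_quat([.70710678,.70710678,0,0])).as_quat()
def st(tag=""):
    p=current_position();y=Ro.from_quat(current_orientation()).apply([0,1,0])
    print(tag,"t%.2f"%current_clock(),"p",p.round(4),"bar%.2f"%(np.degrees(np.arctan2(y[1],y[0]))-90),"F",current_force().round(2),"T",current_torque().round(3),"gap%.4f j6 %.3f"%(current_finger_gap(),current_joint_pos()[5]))
E
python3 - <<'E'
from h import *
move_ptp([*C,.14],quat(BAR)); st()
c=capture("wrist");cv2.imwrite("pics/w2.png",c["image"])
m=measure(c);cv2.imwrite("pics/o2.png",np.hstack([m["im40"],m["im70"]]))
print(m["green"],m["bar"])
E
```

```text
t2.51 p [ 0.5093 -0.2168  0.1403] bar-16.43 F [-0.23 -0.33  0.44] T [ 0.088 -0.115 -0.009] gap0.0879 j6 -1.811
(np.float64(0.5286981707317073), np.float64(-0.25342073170731705)) ((0.48388925194740295, -0.21481186151504517), (0.009307083673775196, 0.019360430538654327), 32.347434997558594)
```

View pics/o2.png

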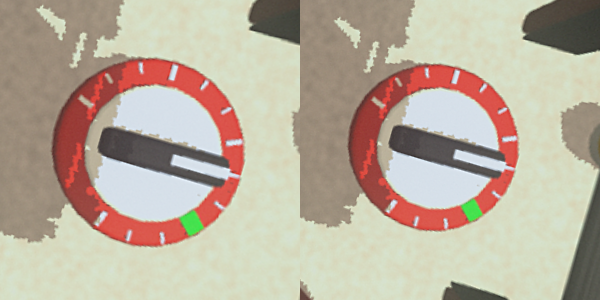

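The close view confirms the bar centre near (448,152) in the right tile, i.e. about (0.508,-0.2175), at about -16°. The fingers straddle it clear of everything.

```bash
sed -i 's/^C=np.array.*/C=np.array([.508,-.2174]); BAR=-16.2/' h.py
python3 - <<'E'
from h import *
servo_line([*C,.09],quat(BAR)); st("hi")
print(servo_line([*C,.050],rate=.06,contact_N=4)); st("low")
move_gripper(.03); st("near")
move_gripper(0.0); st("grip"); print(current_grip_force())
z=.050
F0=current_force()[2]
while z>.036 and current_force()[2]-0<9:
    z-=.0005; servo_line([*C,z],quat(BAR),rate=.02)
    print(round(z,4),current_force().round(2))
st("press")
E
```

```text
hi t3.04 p [ 0.5081 -0.2174  0.0902] bar-16.22 F [-0.43  0.58  0.43] T [ 0.075 -0.045  0.013] gap0.0877 j6 -1.817
False
low t3.86 p [ 0.5081 -0.2175  0.05  ] bar-16.20 F [ 1.06  0.53 -0.4 ] T [ 0.076 -0.11  -0.023] gap0.0879 j6 -1.817
near t4.86 p [ 0.508  -0.2174  0.05  ] bar-16.20 F [-0.75  0.49 -0.14] T [ 0.08  -0.077  0.029] gap0.0300 j6 -1.817
grip t5.26 p [ 0.508  -0.2175  0.0499] bar-16.20 F [-0.53 -0.34 -1.52] T [-0.083 -0.028  0.012] gap0.0139 j6 -1.817
29.940268993377686
0.0495 [-0.82 -1.85  4.22]
0.049 [-3.94 -0.77  9.29]
press t5.76 p [ 0.508  -0.2177  0.0498] bar-16.19 F [-3.94 -0.77  9.29] T [-0.032  0.517  0.087] gap0.0139 j6 -1.817
```

```bash
cat >> h.py <<'E'
import json,os
def load(): return json.load(open("cmd.json")) if os.path.exists("cmd.json") else dict(p=[*C,.049],a=BAR)
def favg(n=4):
    f=[];t=[]
    for _ in range(n): f.append(current_force());t.append(current_torque());sleep(.015)
    return np.mean(f,0),np.mean(t,0)
def step(s,da,Fz=18):
    f,t=favg()
    d=np.array([f[0],f[1],f[2]-Fz])*4e-5
    s["p"]=list(np.array(s["p"])+np.clip(d,-3e-4,3e-4)); s["a"]+=da
    g=inverse_kinematics(s["p"],quat(s["a"])); goto_joints(g)
    json.dump(s,open("cmd.json","w")); f,t=favg()
    y=Ro.from_quat(current_orientation()).apply([0,1,0]);b=np.degrees(np.arctan2(y[1],y[0]))-90
    b=s["a"]+(b-s["a"]+180)%360-180
    print("t%.2f a%.1f b%.2f"%(current_clock(),s["a"],b),"F",f.round(1),"T",t.round(3),"cmd",np.array(s["p"]).round(4))
    return f,t,b
E
python3 - <<'E'
from h import *
s=load()
for i in range(6): f,t,b=step(s,0)
for i in range(4):
    f,t,b=step(s,-2)
    if f[2]>23: break
E
```

```text
t6.14 a-16.2 b-16.19 F [-3.1 -0.1 11.6] T [0.063 0.608 0.039] cmd [ 0.5079 -0.2174  0.0487]
t6.53 a-16.2 b-16.19 F [-3.6  0.3 13.5] T [0.15  0.613 0.014] cmd [ 0.5077 -0.2174  0.0485]
t6.91 a-16.2 b-16.19 F [-3.5  0.4 15.2] T [0.222 0.631 0.071] cmd [ 0.5076 -0.2174  0.0483]
t7.29 a-16.2 b-16.19 F [-4.   1.  15.8] T [0.245 0.632 0.048] cmd [ 0.5075 -0.2174  0.0482]
t7.67 a-16.2 b-16.19 F [-3.1  0.8 16.8] T [0.262 0.623 0.08 ] cmd [ 0.5073 -0.2174  0.0481]
t8.06 a-16.2 b-16.20 F [-2.9  0.6 16.3] T [0.294 0.561 0.062] cmd [ 0.5072 -0.2174  0.048 ]
t8.44 a-18.2 b-18.20 F [-2.6  0.9 16.6] T [0.276 0.547 0.02 ] cmd [ 0.5071 -0.2173  0.048 ]
t8.82 a-20.2 b-20.20 F [-2.8  0.8 16.7] T [0.291 0.547 0.015] cmd [ 0.507  -0.2173  0.0479]
t9.21 a-22.2 b-22.20 F [-2.9  0.4 16.7] T [ 0.275  0.501 -0.   ] cmd [ 0.5069 -0.2173  0.0479]
t9.59 a-24.2 b-24.20 F [-2.7  0.6 17. ] T [0.257 0.472 0.027] cmd [ 0.5068 -0.2173  0.0478]
```

Torque barely shows, so I'm checking that the case has not moved before turning further.

Run:
```python
from h import *
s=capture("scene");I=cv2.resize(s["image"][235:345,175:305],None,fx=5,fy=5,interpolation=cv2.INTER_CUBIC)
c=capture("wrist");im,_,_=ortho(c,.04,C0)
J=cv2.resize(im,(550,550))
cv2.imwrite("pics/chk.png",cv2.resize(np.hstack([I,J]),(800,367)))
try: m=measure(c);print(m["green"])
except Exception as e: print(e)
st()
```

```text
(np.float64(nan), np.float64(nan))
 t9.69 p [ 0.5079 -0.2178  0.0497] bar-24.20 F [-2.61  1.5  18.29] T [0.303 0.507 0.003] gap0.0138 j6 -1.679h.py:29: RuntimeWarning: Mean of empty slice.
  return dict(green=(X[g].mean(),Y[g].mean()),bar=cv2.minAreaRect(p),im40=im,im70=i3)
  ret = ret.dtype.type(ret / rcount)
```

View pics/chk.png

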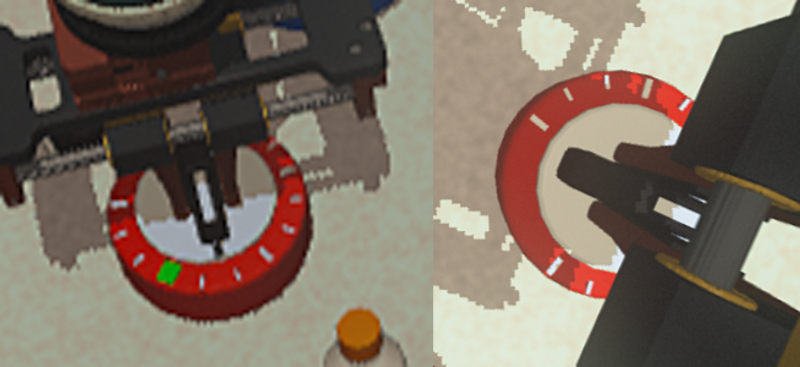

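Green is at scene pixel (225.4,316.6) against (225.8,316.7) before, so the case hasn't moved. The pointer end moved from (243,309) to (240,311), so the knob is turning. I'll continue and track the green mark as a guard.

```bash
cat >> h.py <<'E'
def green():
    c=capture("scene");h=cv2.cvtColor(c["image"],cv2.COLOR_BGR2HSV)[295:335,205:265].astype(int)
    m=(h[...,0]>45)&(h[...,0]<75)&(h[...,1]>150)&(h[...,2]>60)
    v,u=np.nonzero(m);return (u.mean()+205,v.mean()+295,len(u)) if len(u) else (0,0,0)
E
python3 - <<'E'
from h import *
s=load();g0=green();print(g0);i=0
while s["a"]>-121:
    f,t,b=step(s,-4);i+=1
    if f[2]>23 or f[2]<13: print("force");break
    if i%3==0:
        g=green();print(g)
        if g[2]>10 and np.hypot(g[0]-g0[0],g[1]-g0[1])>1.5: print("moved");break
E
```

```text
(np.float64(225.1875), np.float64(316.15625), 32)
t10.12 a-28.2 b-28.23 F [-2.6  0.5 17.2] T [ 0.221  0.491 -0.201] cmd [ 0.5067 -0.2172  0.0478]
t10.51 a-32.2 b-32.23 F [-2.7  0.5 17.5] T [ 0.232  0.463 -0.182] cmd [ 0.5066 -0.2172  0.0478]
t10.89 a-36.2 b-36.23 F [-2.5 -0.  17.4] T [ 0.21   0.467 -0.201] cmd [ 0.5065 -0.2172  0.0477]
(np.float64(225.1875), np.float64(316.15625), 32)
t11.32 a-40.2 b-40.23 F [-2.2  0.2 17.7] T [ 0.197  0.457 -0.182] cmd [ 0.5063 -0.2172  0.0477]
t11.71 a-44.2 b-44.23 F [-2.4  0.3 18.1] T [ 0.201  0.434 -0.203] cmd [ 0.5063 -0.2172  0.0477]
t12.09 a-48.2 b-48.23 F [-1.8  0.5 17.3] T [ 0.164  0.435 -0.17 ] cmd [ 0.5062 -0.2172  0.0477]
(np.float64(225.1875), np.float64(316.15625), 32)
t12.53 a-52.2 b-52.23 F [-1.8  0.5 17.4] T [ 0.181  0.399 -0.166] cmd [ 0.5061 -0.2172  0.0477]
t12.91 a-56.2 b-56.23 F [-2.1  0.1 17.6] T [ 0.14   0.407 -0.188] cmd [ 0.506  -0.2172  0.0477]
t13.29 a-60.2 b-60.23 F [-2.1  0.  17.4] T [ 0.109  0.381 -0.194] cmd [ 0.5059 -0.2172  0.0476]
(np.float64(225.1875), np.float64(316.15625), 32)
t13.72 a-64.2 b-64.23 F [-2.  -0.2 1
[... 1075 characters left out ...]

t17.71 a-104.2 b-104.23 F [-1.6  0.2 17.3] T [ 0.111  0.366 -0.206] cmd [ 0.5052 -0.2171  0.0475]
t18.09 a-108.2 b-108.23 F [-2.1  0.2 17.6] T [ 0.08   0.342 -0.198] cmd [ 0.5051 -0.2171  0.0475]
(np.float64(224.8), np.float64(317.6), 15)
t18.52 a-112.2 b-112.23 F [-1.6  0.4 18.4] T [ 0.13   0.367 -0.172] cmd [ 0.5051 -0.2171  0.0475]
t18.91 a-116.2 b-116.23 F [-1.7  0.6 17.8] T [ 0.1    0.361 -0.183] cmd [ 0.505  -0.2171  0.0475]
t19.29 a-120.2 b-120.23 F [-1.6  0.8 17.7] T [ 0.11   0.344 -0.183] cmd [ 0.505  -0.2171  0.0475]
(np.float64(225.24137931034483), np.float64(316.41379310344826), 29)
t19.73 a-124.2 b-124.23 F [-1.5  0.7 17.9] T [ 0.133  0.356 -0.185] cmd [ 0.5049 -0.2171  0.0475]
```

Run:
```python
from h import *
s=load()
for _ in range(2): step(s,0,21)
hit=0
while s["a"]>-133:
    f,t,b=step(s,-.6,21)
    if t[2]<-.235: hit+=1
    else: hit=0
    if hit>=2 or f[2]>24.5: break
print(green()); sleep(.2); st()
```

```text
t20.11 a-124.2 b-124.24 F [-1.9  0.8 19. ] T [ 0.16   0.367 -0.199] cmd [ 0.5049 -0.2171  0.0474]
t20.49 a-124.2 b-124.23 F [-1.7  0.2 19.5] T [ 0.19   0.392 -0.179] cmd [ 0.5048 -0.217   0.0473]
t20.88 a-124.8 b-124.79 F [-1.5  1.1 19.8] T [0.197 0.366 0.136] cmd [ 0.5048 -0.217   0.0472]
t21.26 a-125.4 b-125.39 F [-1.5  0.4 20.1] T [0.213 0.341 0.146] cmd [ 0.5047 -0.217   0.0472]
t21.64 a-126.0 b-125.99 F [-1.   0.4 20.7] T [0.227 0.34  0.154] cmd [ 0.5047 -0.2169  0.0472]
t22.02 a-126.6 b-126.58 F [-1.4  0.9 20.7] T [0.184 0.361 0.16 ] cmd [ 0.5046 -0.2169  0.0471]
t22.41 a-127.2 b-127.19 F [-1.1  1.2 20.5] T [0.202 0.345 0.14 ] cmd [ 0.5045 -0.2169  0.0471]
t22.79 a-127.8 b-127.79 F [-1.2  0.4 20.9] T [0.185 0.327 0.165] cmd [ 0.5045 -0.2168  0.0471]
t23.18 a-128.4 b-128.39 F [-1.4  0.8 20.7] T [0.229 0.304 0.157] cmd [ 0.5044 -0.2168  0.0471]
t23.56 a-129.0 b-128.99 F [-0.9  0.3 20.5] T [0.179 0.283 0.131] cmd [ 0.5044 -0.2168  0.0471]
t23.94 a-129.6 b-129.57 F [-1.3  0.4 20.3] T [0.194 0.287 0.269] cmd [ 0.5043 -0.2168  0.047 ]
t24.32 a-130.2 b-130.14 F [-1.1  0.7 20.8] T [0.177 0.265 0.429] cmd [ 0.5043 -0.2167  0.047 ]
t24.71 a-130.8 b-130.74 F [-0.8  0.6 20.7] T [0.169 0.252 0.444] cmd [ 0.5042 -0.2167  0.047 ]
t25.09 a-131.4 b-131.35 F [-1.   0.4 20.3] T [0.165 0.237 0.428] cmd [ 0.5042 -0.2167  0.047 ]
t25.48 a-132.0 b-131.94 F [-0.9  0.6 20.7] T [0.17  0.224 0.474] cmd [ 0.5042 -0.2167  0.047 ]
t25.86 a-132.6 b-132.55 F [-1.2  0.6 20.7] T [0.178 0.243 0.381] cmd [ 0.5042 -0.2166  0.047 ]
t26.24 a-133.2 b-133.14 F [-0.4  0.4 20.9] T [0.15  0.21  0.438] cmd [ 0.5041 -0.2166  0.0469]
(np.float64(224.14814814814815), np.float64(316.03703703703707), 27)
 t26.49 p [ 0.5071 -0.2181  0.0496] bar-133.14 F [-0.52 -0.29 20.21] T [0.135 0.167 0.483] gap0.0136 j6 0.222
```

The stop was reached at about -129.5°, where torque rose from 0.15 to 0.43. The case crept roughly 3° (about 3 mm at the rim) after that. Now I turn back 67.5° to -65.6°.

Run:
```python
from h import *
s=load();g0=green();n=17
for i in range(n):
    f,t,b=step(s,(-65.6+133.15)/n,19)
    if f[2]>24.5 or f[2]<13: print("force");break
    if i%4==3: print(green())
print(green());st()
```

```text
t26.93 a-129.2 b-129.21 F [-0.6  0.3 19.8] T [0.118 0.216 0.225] cmd [ 0.5041 -0.2166  0.047 ]
t27.31 a-125.3 b-125.24 F [ 0.1  0.  19.3] T [0.12  0.164 0.202] cmd [ 0.5041 -0.2166  0.0471]
t27.69 a-121.3 b-121.27 F [ 0.1 -0.2 19.3] T [0.082 0.177 0.151] cmd [ 0.5041 -0.2166  0.0471]
t28.07 a-117.3 b-117.29 F [-0.3 -0.  19.4] T [0.12  0.12  0.168] cmd [ 0.5041 -0.2166  0.0471]
(np.float64(224.04347826086956), np.float64(316.4347826086956), 23)
t28.51 a-113.3 b-113.32 F [-0.2 -0.  18.9] T [0.123 0.089 0.17 ] cmd [ 0.5041 -0.2166  0.0471]
t28.89 a-109.4 b-109.35 F [ 0.8  0.1 19.1] T [0.095 0.087 0.181] cmd [ 0.5041 -0.2166  0.047 ]
t29.27 a-105.4 b-105.37 F [-0.1 -0.2 19.2] T [0.114 0.088 0.171] cmd [ 0.5041 -0.2166  0.047 ]
t29.66 a-101.4 b-101.40 F [ 0.3  0.4 18.9] T [0.105 0.06  0.177] cmd [ 0.5041 -0.2166  0.047 ]
(np.float64(224.13333333333333), np.float64(315.73333333333335), 30)
t30.09 a-97.4 b-97.43 F [ 0.6  0.  19.1] T [0.092 0.048 0.199] cmd [ 0.5041 -0.2166  0.047 ]
t30.48 a-93.5 b-93.45 F [ 0.1 -0.1 18.9] T [0.114 0.048 0.184] cmd [ 0.5041 -0.2166  0.047 ]
t30.86 a-89.5 b-8
[... 262 characters left out ...]
[ 0.5  0.4 19. ] T [ 0.16  -0.007  0.164] cmd [ 0.5042 -0.2166  0.047 ]
t32.06 a-77.6 b-77.56 F [ 0.8  0.  18.8] T [0.151 0.01  0.159] cmd [ 0.5042 -0.2166  0.047 ]
t32.44 a-73.6 b-73.59 F [ 0.8  0.5 19.2] T [ 0.195 -0.017  0.175] cmd [ 0.5042 -0.2166  0.047 ]
t32.83 a-69.6 b-69.62 F [ 0.7  0.7 19.1] T [ 0.162 -0.019  0.174] cmd [ 0.5042 -0.2166  0.047 ]
(np.float64(224.13333333333333), np.float64(315.73333333333335), 30)
t33.26 a-65.7 b-65.64 F [ 0.7  0.1 19.1] T [ 0.175 -0.046  0.197] cmd [ 0.5042 -0.2166  0.047 ]
(np.float64(224.13333333333333), np.float64(315.73333333333335), 30)
 t33.31 p [ 0.5077 -0.2182  0.0497] bar-65.64 F [ 0.6   1.11 18.64] T [0.168 0.014 0.216] gap0.0138 j6 -0.957
```

The case held through the turn back. I'll unload, release, lift and inspect.

Run:
```python
from h import *
s=load()
for _ in range(9):
    f,t,b=step(s,0,1)
    if f[2]<3: break
move_gripper(.05); st("open")
p=current_position()
servo_line([p[0],p[1],.10],rate=.08); st("up")
move_ptp([.508,-.217,.25],quat(-90)); 
c=capture("wrist");m=measure(c);print(m["green"],green())
cv2.imwrite("pics/o3.png",cv2.resize(np.hstack([m["im40"],m["im70"]]),(800,400)))
```

```text
t33.69 a-65.7 b-65.64 F [ 1.3 -0.1 16.3] T [ 0.095 -0.15   0.182] cmd [ 0.5043 -0.2165  0.0473]
t34.08 a-65.7 b-65.65 F [ 1.8 -0.7 13.7] T [ 0.07  -0.218  0.16 ] cmd [ 0.5043 -0.2166  0.0476]
t34.46 a-65.7 b-65.65 F [ 2.1 -0.3 11.1] T [-0.041 -0.307  0.065] cmd [ 0.5044 -0.2166  0.0479]
t34.84 a-65.7 b-65.67 F [ 2.2 -1.5  8.3] T [-0.072 -0.355  0.041] cmd [ 0.5045 -0.2166  0.0482]
t35.23 a-65.7 b-65.67 F [ 2.8 -1.4  6.2] T [-0.172 -0.397 -0.   ] cmd [ 0.5046 -0.2167  0.0485]
t35.61 a-65.7 b-65.67 F [ 3.7 -1.5  5.9] T [-0.209 -0.627 -0.008] cmd [ 0.5047 -0.2167  0.0487]
t35.99 a-65.7 b-65.66 F [ 3.7 -2.4  6. ] T [-0.314 -0.767 -0.014] cmd [ 0.5048 -0.2168  0.0489]
t36.38 a-65.7 b-65.66 F [ 3.9 -2.1  5.8] T [-0.203 -0.682 -0.009] cmd [ 0.505  -0.2169  0.0491]
t36.76 a-65.7 b-65.66 F [ 3.7 -1.7  5.6] T [-0.252 -0.711  0.006] cmd [ 0.5051 -0.2169  0.0493]
open t37.49 p [ 0.505  -0.2169  0.0493] bar-65.65 F [ 0.32 -0.01 -0.83] T [-0.008 -0.055 -0.014] gap0.0501 j6 -0.956
up t38.27 p [ 0.5048 -0.2168  0.0999] bar-65.65 F [-0.24 -0.79  0.23] T [ 0.08  -0.018  0.04 ] gap0.0498 j6 -0.956
(np.float64(0.5249456869009584), np.float64(-0.2540974440894569)) (np.float64(223.90625), np.float64(315.0), 32)
```

View pics/o3.png

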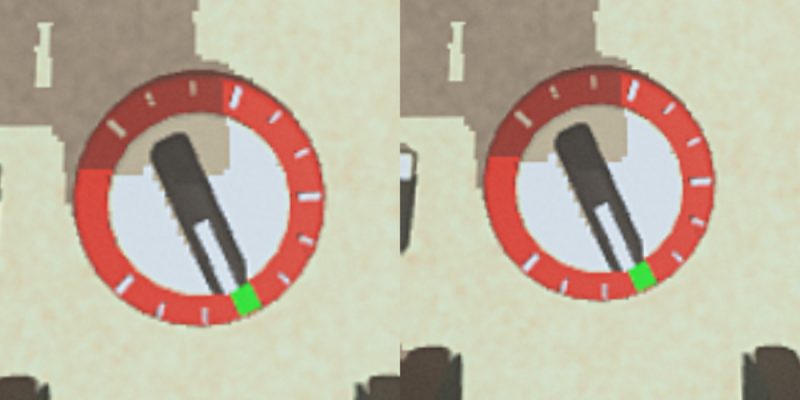

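From above, the case is centred as before at about (199,198). Green at (246,299) lies at about -65° and the bar at about -66°, so the knob is at 45 min to within about 0.3 min. The arm is clear, so I'll hand it in.

```bash
python3 -c "
from bench import *
print(current_clock(),close_job())"
```

```text
the job is handed in; nothing more can be done
39.025 None
```

I wound the small red timer to its stop, turned it back to 45 minutes (about 0.3 min off by camera) and handed the job in at 39 s. The case crept about 3–4 mm at the rim while at the stop, within the 12 mm limit; the hand-in returned no verdict.

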